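Fit a new separation pad in a document feeder

TASK

Fit the new separation pad (the plate with the orange ledge) in the document feeder: pick it up and slide its two ears along the deck into the blue holder's slots, under the brass spring clips, until it is fully home against the stop bar, lies flat and both clips have snapped down behind the raised ear heads. The holder is fragile and gives on a spring, so keep pushing gently as it gives, never with more than about 20 N, and stop when the pad is home. Then let go of the pad; leave the mouse, stapler and pen cup where they are.

Things in the scene. Friction and masses are not known exactly. Their poses are not given: they have to be found in the camera images.
- ledge (a point): centre of the orange finger ledge of the loose pad: a block 10 mm (x) by 40 mm (y) by 33 mm high on the pad's plate, to be pinched across its 10 mm. The point lies 24 mm above the pad's underside and 14 mm behind the plate's centre; ledge top 38 mm above the underside. Axes: x is the way the pad slides in (from ledge to cork), z up
- pad_base (a point): centre of the underside of the pad, same axes as the ledge. The pad (about 90 g) starts flat on the desk: an aluminium plate 56 by 56 mm, 5 mm thick, front edge at x = +28 mm, cork lining on top in front of the ledge (to 6.3 mm)
- ear_left (a point): middle of the front edge of the pad's ear at its +y side, at pad_base (24, 32, 3) mm. Each ear sticks out 8 mm beside the plate (y 28 to 36 mm), runs from pad_base x = -16 to +24 mm and is 3 mm thick, with a raised head 6 mm thick from x = +6 to +24 mm
- ear_right (a point): the same on the pad's -y side, at pad_base (24, -32, 3) mm
- seat (a point): point on the feeder's deck amid the blue holder: the pad is home when pad_base is here with the same axes (x = way in). It moves with the holder, which gives along +x on a spring of 1 N/mm and returns when let go. Getting the pad past the clips takes a push of 8 to 16 N (deck friction included), so the holder gives up to 10 mm on the way; far above 20 N it breaks
- mouth_left (a point): start of the straight part of the slot for the +y ear, on the deck, at seat (-22, 33.8, 0) mm. The slots run along x from seat x = -22 to +22 mm: side walls at y = +-37.3 mm, blue roof with underside 9.4 mm and top 12.4 mm above the deck and inner edge at y = +-30.3 mm. In front, the side walls flare out to y = +-42 mm at x = -37 mm
- mouth_right (a point): the same for the -y ear, at seat (-22, -33.8, 0) mm
- stop_bar (a point): middle of the top edge of the holder's stop bar, on the face that the pad's front edge meets, at seat (28, 0, 7.4) mm
- clip_left (a joint): lift in m of the brass spring clip of the +y slot: 0 when empty, about 0.0035 with the raised ear head under it, about 0.0005 once it has snapped down behind the head with the pad home. Its foot is at seat x = -0.5 mm, 2.5 mm above the deck when empty; its lead-in ramp meets the head about 11 mm before; its post stands to 20 mm. It presses with 1 to 4 N
- clip_right (a joint): the same for the clip of the -y slot
- holder (a joint): how far in m the sprung holder is pushed back along +x: 0 at rest, at most 0.020 (hard end stop); 1 N per mm. With both clips down, a holder that still gives under the push shows that the pad bears on the stop bar
- feeder: white document feeder, fixed: lower half 170 (x) by 260 (y) by 50 mm high with a flat top (the deck), clear in front of the holder; grey guides 12 mm higher at y = +-112 mm; open cover at the rear, from x = +85 mm, rising to about 100 mm. Origin: centre of its underside; x = way in; its front (-x) faces the robot. With the holder at rest seat is at (20, 0, 50) mm
- mouse: black computer mouse, about 65 by 60 by 34 mm, loose bystander; origin at its underside
- stapler: green stapler, 120 by 34 by 40 mm, loose bystander; origin at the centre of its underside
- pen_cup: blue ceramic cup, diameter 76 mm, 95 mm high, loose bystander; origin at the centre of its underside

How it is judged:
By the outcome, as a careful person would: the job done as asked, in the order asked, and still so for the second after the job is handed in, with the robot touching nothing.
It also fails if it takes over 72 s, if anything falls off the work surface, if the arm or the gripper's body presses on something with over 40 N, if the wrist force passes 120 N, or if a joint passes its speed limit or range.

ROBOT

A 6-joint arm with a two-finger parallel gripper is mounted at the origin on the work surface. World frame = base frame: x ahead of the robot, y to its left, z up, the work surface at z = 0. Lengths are in m, angles in rad, forces in N, time in s.
With the tool pointing down it reaches from about 0.25 to 0.8 m from the base axis. Payload 3.9 kg.
Tool frame: the origin (TCP) lies between the finger pads; the fingertips stand 22 mm ahead of it and the grasp point (between the pads) lies 3 mm ahead of it; z points along the fingers, y is the line along which they close (so a half turn about z gives the same grasp; the last joint's range is limited). The gripper opens to 85 mm and grips with 20 to 120 N. Pads are 22 mm wide; open, the fingers measure 114 mm over their backs; the gripper's body (76 mm by 85 mm) begins 54 mm behind the grasp point. The pads swing forward as they close: fully open they stand 13 mm farther back than shut.
Start: joints at [-1.222, 0.26, -0.138, 1.173, 0, 1.571], TCP at [0.179, -0.493, 0.253] pointing down, gripper open.
Joint ranges: [-2.78, 2.78], [-0.83, 1.72], [-1.28, 1.37], [-1.9, 2.12], [-1.57, 1.48], [-3.14, 3.14]. Speed limits (rad/s): [2.57, 2.57, 3.14, 3.14, 3.14, 3.14].

INTERFACE

Orientations are given as a rotation vector (axis times angle).
In Python, from rig import bot gives the robot as it stands. The module is installed in compiled form; this text tells all that it offers.
- The arm moves only by the tool drive_tool, never from a script. Its argument "motion" is a list of rows, each an object with "offset": the shift along the tool's x, y, z in cm, a list of three; "rot": the turn, a rotation vector about the tool's x, y, z in degrees, a list of three. In form: [{"offset": [tx, ty, tz], "rot": [rx, ry, rz]}, ...]. A call has 1 to 8 rows; each row is the pose to reach, as a shift and turn from the pose commanded when the call began, along the tool's axes at that moment; what a row does not reach only later rows make up. A row lasts 1/8 s, in which the tool goes at most 62.5 mm and 10.7 degrees, less where a joint would pass 70% of its speed; a pose out of reach is approached as far as the arm can. A call with a gripper value outside its range is refused whole. "gripper" is the opening, from 0 (shut) to 1 (fully open), set as the call begins (left out, the last holds). The fingers move at their own pace and stop on an object; "squeeze" is the grip in N (left out, the last holds). Time passes only in rows, so rows that repeat a pose let the fingers close. It gives the time, the measured TCP pose, the force, the opening and the grip force at its end, in the units of the state.
- bot.get_obs(): the state, without advancing time (a new reading comes with each control period).
- bot.camera(name): name is "scene" or "top" or "wrist"; returns (picture, depth): 480x640x3 uint8, red, green, blue; 480x640 float32, m along the optical axis (not along the pixel's ray), 0 where there is no reading.
- bot.camera_params(name): a dict with "fx", "fy", "cx", "cy" (pixels), "k1" (the pictures are not rectified: a ray, as slopes to the right and down, at radius r is drawn at 1 + k1 r^2 times it, then the intrinsics apply), "R" (3x3) and "t" (3): a world point X has camera coordinates R X + t; the wrist camera has in their place "mount" (4x4, takes a point from camera to tool coordinates, whose origin is the TCP and whose axes are the flange's). Camera axes: x right, y down, z forward; pixel columns grow to the right and rows downward; lengths in m; the calibration is good to about 2 mm. A picture is of the moment at which its call begins: read the wrist's pose just before it. camera_params takes no time and is no camera call.
- bot.close_job(): hands the job in; it is judged then, once.
Trained networks look in the newest picture that a camera, given by its name, has taken for a name from the list of things; names that differ only in an ending like _2 or _b are one class to them, and where a whole thing is asked for, a point or a joint stands for the part that bears it (a point fixed in the world has none). Each returns a list of dicts, best first, with "score" (0 to 1); they miss things now and then, are a little off and sometimes report something else, mostly with a low value. They report only what shows in the picture. A call takes as long as a camera call.
- bot.silhouettes(target, camera): "region" (480x640 bool, what is visible of it) and "extent" ([centre column, centre row, width, height] in pixels, round what is visible of it).
The state is a dict: "time_s": time; "joint_positions": joint angles; "joint_velocities": joint speeds; "effort": joint torques, N m; "eef_pos": TCP position; "orientation": TCP orientation; "contact_force": force on the tool from outside, world axes, zero at the start; "torque": the same for the moment, N m; "finger_gap": finger opening in m; "gripper_force": force on a finger pad.
Only numpy, scipy, OpenCV 4.12 (cv2) and the standard library are available. Lean on these libraries where they do the work, as an engineer would, in place of code of your own. Each camera call takes 0.05 s, during which the arm holds its last target. There are 200 camera calls.

## Working session

There is one attempt and no reset: what is moved stays moved. The work goes in short steps, Python scripts to look and compute and a tool call to move; the robot and the scene stay as the last step left them, time stands still between calls to the robot, and variables do not carry over. Pictures are saved under pics/ and viewed, at most 10 in all, crops included, and the job is handed in when it is done.

Besides the shell and the picture viewer there is one more tool, called after "Call:" as name(argument=value, ...) on one line, values as JSON. drive_tool: Moves the arm, as the interface text tells. Its arguments: {"type":"object","properties":{"motion":{"type":"array"},"gripper":{"type":"number"},"squeeze":{"type":"number"}},"required":["motion"]}

```bash
mkdir -p pics; cat > h.py <<'E'
import numpy as np, cv2
from scipy.spatial.transform import Rotation as Rn
from rig import bot
def cam(name):
    o=bot.get_obs(); p=bot.camera_params(name); im,d=bot.camera(name)
    if 'mount' in p:
        T=np.eye(4); T[:3,:3]=Rn.from_rotvec(o['orientation']).as_matrix(); T[:3,3]=o['eef_pos']
        M=T@np.array(p['mount'])
    else:
        R=np.array(p['R']); M=np.eye(4); M[:3,:3]=R.T; M[:3,3]=-R.T@np.array(p['t'])
    return im,d,p,M
def world(d,p,M):
    K=np.array([[p['fx'],0,p['cx']],[0,p['fy'],p['cy']],[0,0,1.]])
    u,v=np.meshgrid(np.arange(640.),np.arange(480.))
    n=cv2.undistortPoints(np.stack([u,v],-1).reshape(-1,1,2),K,np.array([p['k1'],0,0,0.])).reshape(480,640,2)
    P=np.dstack([n[...,0]*d,n[...,1]*d,d])
    return P@M[:3,:3].T+M[:3,3]
def save(im,n): cv2.imwrite('pics/'+n+'.png',im[...,::-1])
E
python3 - <<'E'
from h import *
np.set_printoptions(precision=4,suppress=True)
print(bot.get_obs())
for c in ['top','scene']:
    im,d,p,M=cam(c); save(im,c); W=world(d,p,M); np.save(c+'.npy',W)
    print(c,M[:3,3])
    for t in ['ledge','seat','feeder','mouse','stapler','pen_cup','holder']:
        for s in bot.silhouettes(t,c)[:2]:
            r=s['region']&(d>0); q=W[r]
            print(t,round(s['score'],2),np.round(s['extent']),r.sum(),np.median(q,0) if len(q) else '',np.percentile(q,[2,98],axis=0) if len(q) else '')
print(bot.camera_params('wrist'))
E
```

```text
{'time_s': 0.0, 'joint_positions': array([-1.222 ,  0.2607, -0.1394,  1.1727,  0.    ,  1.5708]), 'joint_velocities': array([ 0.001 ,  0.0002, -0.0034,  0.0002,  0.0003,  0.0015]), 'effort': array([  0.0008, -40.5679,  25.3921,   0.0188,   0.0004,  -0.    ]), 'eef_pos': array([ 0.1792, -0.4928,  0.2525]), 'orientation': array([-3.092 , -0.5448,  0.0005]), 'contact_force': array([-0.939 ,  0.0858,  0.2514]), 'torque': array([ 0.0232, -0.0491,  0.0165]), 'gripper_force': 0.0, 'finger_gap': 0.08527001310357177}
top [ 0.3429 -0.0487  1.6892]
ledge 0.71 [412. 263.  27.  24.] 449 [ 0.46   -0.2796  0.0066] [[ 0.4315 -0.3122 -0.0017]
 [ 0.4883 -0.2453  0.041 ]]
seat 0.84 [271. 198.  32.  25.] 232 [0.6584 0.1096 0.0601] [[0.6125 0.0755 0.0475]
 [0.6756 0.1573 0.0709]]
feeder 0.56 [270. 186.  96. 103.] 9311 [0.6721 0.1129 0.0555] [[ 0.5359 -0.0101  0.0397]
 [ 0.8035  0.2354  0.0943]]
mouse 0.82 [402. 183.  27.  24.] 457 [ 0.6884 -0.2477  0.0239] [[ 0.6561 -0.2817  0.0097]
 [ 0.7237 -0.2204  0.0379]]
mouse 0.24 [271. 199.  29.  22.] 261 [0.6607 0.1159 0.06  ] [[0.6163 0.075  0.0473]
 [0.6784 0.
[... 1047 characters left out ...]
82]
 [ 0.728  -0.2214  0.0346]]
stapler 0.87 [370. 108.  31.  39.] 651 [0.3715 0.4014 0.031 ] [[ 0.3112  0.3761 -0.0008]
 [ 0.4241  0.4417  0.0455]]
pen_cup 0.9 [151. 351.  47.  45.] 1427 [ 0.3875 -0.4592  0.0565] [[ 0.3687 -0.4936  0.0029]
 [ 0.4392 -0.4268  0.0972]]
holder 0.7 [395. 221.  45.  41.] 394 [0.6512 0.1099 0.0593] [[0.6048 0.0742 0.0487]
 [0.6758 0.1608 0.0677]]
{'fx': 366.72710287240614, 'fy': 366.72710287240614, 'cx': 318.50492118555155, 'cy': 235.49421646871977, 'k1': 0.02631593120181537, 'mount': array([[ 0.0006, -0.959 , -0.2835,  0.0717],
       [ 1.    ,  0.0005,  0.0003, -0.0001],
       [-0.0001, -0.2835,  0.959 , -0.12  ],
       [ 0.    ,  0.    ,  0.    ,  1.    ]])}
```

```bash
python3 - <<'E'
import cv2,numpy as np
a=cv2.imread('pics/top.png')[140:320,140:520]; b=cv2.imread('pics/scene.png')[90:390,120:500]
a=cv2.resize(a,(600,284),interpolation=3); b=cv2.resize(b,(400,316),interpolation=3)
c=np.zeros((600,600,3),np.uint8); c[:284]=a; c[284:,:400]=b
cv2.imwrite('pics/c1.png',c)
E
```

```text
(no output)
```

View pics/c1.png

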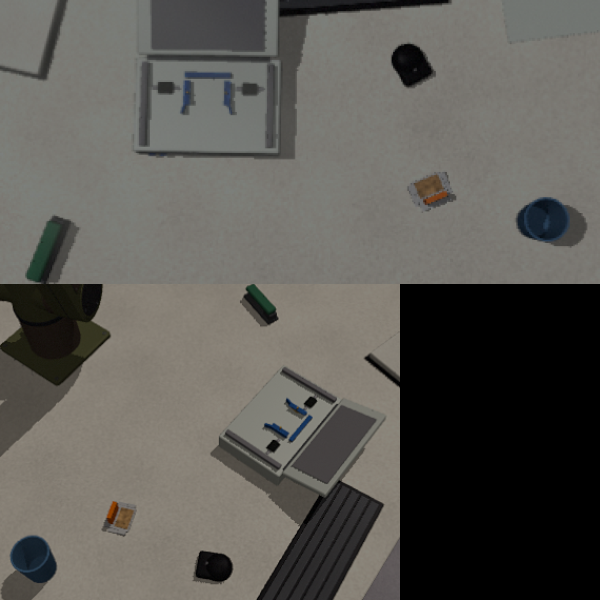

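Call:
drive_tool(motion=[{"offset": [33, -10, 0], "rot": [0, 0, -90]}, {"offset": [33, -10, 0], "rot": [0, 0, -90]}, {"offset": [33, -10, 4], "rot": [0, 0, -90]}, {"offset": [33, -10, 8], "rot": [0, 0, -90]}, {"offset": [33, -10, 8], "rot": [0, 0, -90]}, {"offset": [33, -10, 8], "rot": [0, 0, -90]}, {"offset": [33, -10, 8], "rot": [0, 0, -90]}, {"offset": [33, -10, 8], "rot": [0, 0, -90]}])

```text
time_s: 1.8
eef_pos: [0.4558, -0.2858, 0.1728]
orientation: [-1.882, -2.515, 0.0]
contact_force: [0.0, -0.1, 0.4]
finger_gap: 0.0857
gripper_force: 0.0
```

Call:
drive_tool(motion=[{"offset": [0, 0, 0], "rot": [0, 0, 0]}, {"offset": [0, 0, 0], "rot": [0, 0, 0]}])

```text
time_s: 2.05
eef_pos: [0.4553, -0.2867, 0.1734]
orientation: [1.896, 2.505, -0.0]
contact_force: [0.2, -0.0, 0.2]
finger_gap: 0.085
gripper_force: 0.0
```

```bash
cat > pad.py <<'E'
from h import *
np.set_printoptions(precision=4,suppress=True)
import sys
im,d,p,M=cam('wrist'); save(im,sys.argv[1]); W=world(d,p,M)
hsv=cv2.cvtColor(im,cv2.COLOR_RGB2HSV)
o=bot.get_obs(); print(o['eef_pos'],o['orientation'])
for t in ['ledge','pad_base']:
    for s in bot.silhouettes(t,'wrist')[:2]:
        r=s['region']&(d>0); print(t,s['score'],np.round(s['extent']),np.percentile(W[r],[1,50,99],axis=0).tolist())
        q=W[r]; q=q[q[:,2]>np.percentile(q[:,2],98)-.006]; print('top: n',len(q),q.mean(0))
        print('top rect',cv2.minAreaRect((q[:,:2]*1000).astype(np.float32)))
        q=W[r]; print('all rect',cv2.minAreaRect((q[:,:2]*1000).astype(np.float32)))
E
python3 pad.py w1
```

```text
[ 0.4553 -0.2868  0.1734] [ 1.8952  2.5053 -0.    ]
ledge 0.94 [325. 210.  74.  91.] [[0.42859982592462037, -0.3133445346294496, 0.0013138591347146955], [0.46011154902308693, -0.2758746887007098, 0.005241836711482428], [0.49199859049295935, -0.2417361349653059, 0.03831168214959207]]
top: n 755 [ 0.4465 -0.2833  0.0373]
top rect ((446.8052978515625, -284.26824951171875), (10.065449714660645, 40.20200729370117), 21.181840896606445)
all rect ((459.8865661621094, -280.2515563964844), (56.40553665161133, 74.19981384277344), 21.150442123413086)
pad_base 0.68 [326. 208.  74.  91.] [[0.4288603507844065, -0.3129910231278669, 0.0013690876142452902], [0.4600808119987934, -0.27574395668651824, 0.005245119709209489], [0.4918425769588171, -0.24150929305442115, 0.03831429717737876]]
top: n 754 [ 0.4465 -0.2832  0.0373]
top rect ((446.8052978515625, -284.26824951171875), (10.065449714660645, 40.20200729370117), 21.181840896606445)
all rect ((459.667236328125, -279.475830078125), (56.3148078918457, 72.59170532226562), 21.19275665283203)
```

View pics/w1.png

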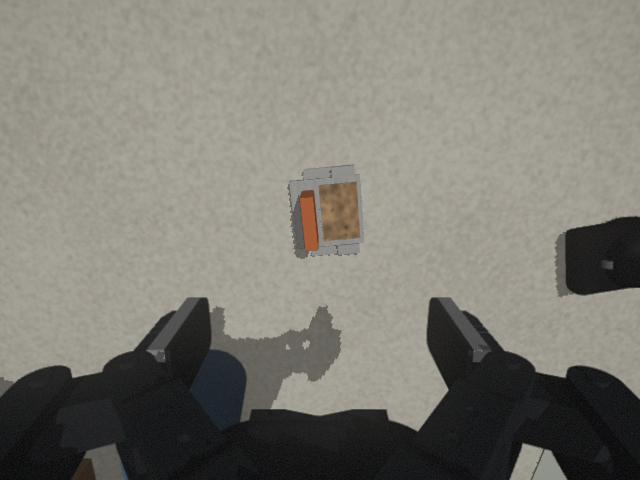

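Call:
drive_tool(motion=[{"offset": [0.5, -0.8, 3], "rot": [0, 0, -5.4]}, {"offset": [0.5, -0.8, 7], "rot": [0, 0, -5.4]}, {"offset": [0.5, -0.8, 10], "rot": [0, 0, -5.4]}, {"offset": [0.5, -0.8, 12], "rot": [0, 0, -5.4]}, {"offset": [0.5, -0.8, 13.5], "rot": [0, 0, -5.4]}, {"offset": [0.5, -0.8, 14.1], "rot": [0, 0, -5.4]}, {"offset": [0.5, -0.8, 14.1], "rot": [0, 0, -5.4]}], gripper=0.7)

```text
time_s: 3.08
eef_pos: [0.4464, -0.2841, 0.0324]
orientation: [1.772, 2.594, 0.0]
contact_force: [-0.3, 0.6, 0.5]
finger_gap: 0.0599
gripper_force: 0.0
```

Call:
drive_tool(motion=[{"offset": [0, 0, 0], "rot": [0, 0, 0]}, {"offset": [0, 0, 0], "rot": [0, 0, 0]}, {"offset": [0, 0, 0], "rot": [0, 0, 0]}, {"offset": [0, 0, 0], "rot": [0, 0, 0]}, {"offset": [0, 0, 0], "rot": [0, 0, 0]}, {"offset": [0, 0, 0], "rot": [0, 0, 0]}], gripper=0, squeeze=70)

```text
time_s: 3.82
eef_pos: [0.4468, -0.2843, 0.0329]
orientation: [1.771, 2.593, 0.0]
contact_force: [0.1, 0.8, 6.1]
finger_gap: 0.0088
gripper_force: 69.1
```

Call:
drive_tool(motion=[{"offset": [0, 0, -2], "rot": [0, 0, 0]}, {"offset": [0, 0, -7], "rot": [0, 0, 0]}, {"offset": [3, 3, -12], "rot": [0, 0, 5]}, {"offset": [7, 6.5, -16.7], "rot": [0, 0, 10]}, {"offset": [11, 10, -16.7], "rot": [0, 0, 15]}, {"offset": [15, 14, -16.7], "rot": [0, 0, 21]}, {"offset": [19, 18, -16.7], "rot": [0, 0, 21]}, {"offset": [23, 22, -16.7], "rot": [0, 0, 21]}])

```text
time_s: 4.82
eef_pos: [0.5677, 0.012, 0.1989]
orientation: [-2.215, -2.228, 0.001]
contact_force: [1.3, -0.8, -1.9]
finger_gap: 0.0089
gripper_force: 68.3
```

Call:
drive_tool(motion=[{"offset": [3, 4.6, 0], "rot": [0, 0, 0]}, {"offset": [3, 4.6, 0], "rot": [0, 0, 0]}, {"offset": [3, 4.6, 0], "rot": [0, 0, 0]}, {"offset": [3, 4.6, 0], "rot": [0, 0, 0]}])

```text
time_s: 5.32
eef_pos: [0.6122, 0.0396, 0.1991]
orientation: [-2.216, -2.226, 0.002]
contact_force: [0.7, -0.2, -0.9]
finger_gap: 0.0088
gripper_force: 68.6
```

```bash
cat > look.py <<'E'
from h import *
import sys
np.set_printoptions(precision=4,suppress=True)
im,d,p,M=cam('wrist'); save(im,sys.argv[1]); W=world(d,p,M); np.save(sys.argv[1]+'.npy',W)
o=bot.get_obs(); print(o['eef_pos'],o['orientation'],o['finger_gap'])
for t in ['holder','clip_left','feeder','ledge']:
    for s in bot.silhouettes(t,'wrist')[:2]:
        r=s['region']&(d>0); print(t,s['score'],np.round(s['extent']),np.percentile(W[r],[1,50,99],axis=0).round(4).tolist())
E
python3 look.py w2
```

```text
[0.6124 0.0395 0.1993] [-2.2162 -2.2259  0.0012] 0.008676483309093132
holder 0.65 [362. 111. 119. 144.] [[0.6031, 0.0757, 0.0496], [0.6533, 0.1272, 0.0607], [0.6766, 0.1609, 0.0682]]
clip_left 0.48 [361.  56.   8.   6.] [[0.6372, 0.1495, 0.0628], [0.638, 0.1513, 0.0686], [0.6394, 0.1529, 0.07]]
ledge 0.95 [352. 300. 133. 168.] [[0.5987, 0.0195, 0.1672], [0.6266, 0.0547, 0.1716], [0.6531, 0.0754, 0.2045]]
```

View pics/w2.png

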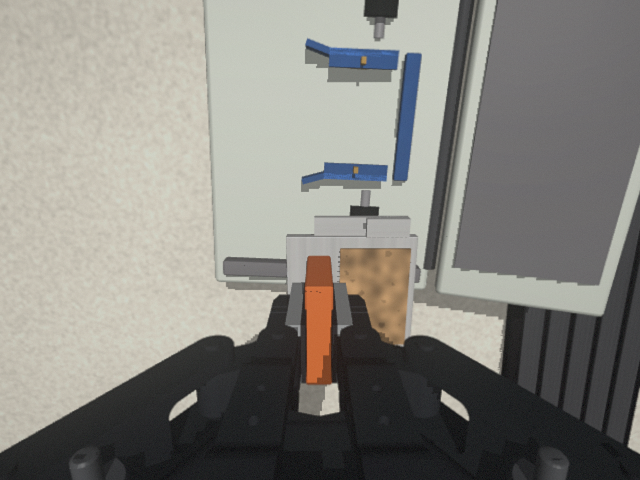

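```bash
python3 - <<'E'
from h import *
im=cv2.imread('pics/w2.png'); W=np.load('w2.npy'); h=cv2.cvtColor(im,cv2.COLOR_BGR2HSV)
blue=(h[...,0]>100)&(h[...,0]<125)&(h[...,1]>120)&(h[...,2]>60)
blue[240:]=0
n,l,st,c=cv2.connectedComponentsWithStats(blue.astype(np.uint8))
for i in range(1,n):
    if st[i,4]<150: continue
    q=W[l==i]; print(st[i],np.percentile(q,[2,50,98],axis=0).round(4).tolist())
    for zl,zh in [(.0545,.0595),(.0600,.0650)]:
        s=q[(q[:,2]>zl)&(q[:,2]<zh)]
        if len(s)>80: print('  z',zl,len(s),s[:,2].mean().round(4),cv2.minAreaRect((s[:,:2]*1000).astype(np.float32)))
# deck plane & edge
dk=W[60:200,230:300].reshape(-1,3); print('deck z',np.median(dk[:,2]),dk[:,2].std())
A=np.c_[dk[:,:2],np.ones(len(dk))]; print('plane',np.linalg.lstsq(A,dk[:,2],rcond=None)[0])
e=[]
for v in range(10,250,5):
    r=W[v,150:300]; k=np.argmax(r[:,2]>.040); e.append(r[k,:2])
e=np.array(e); f=np.polyfit(e[:,1],e[:,0],1); print('feeder front x=',f, 'yaw deg',-np.degrees(np.arctan(f[0])), np.std(e[:,0]-np.polyval(f,e[:,1])))
# pad
g=W[215:350,280:420].reshape(-1,3)
pl=g[(g[:,2]>.155)&(g[:,2]<.18)]
print('pad z pct',np.percentile(pl[:,2],[5,25,50,75,95]))
f2=[]
for v in range(240,330,4):
    r=W[v,380:440]; ok=(r[:,2]>.15); k=np.where(ok)[0][-1]; f2.append(r[k])
f2=np.array(f2); ff=np.polyfit(f2[:,1],f2[:,0],1); print('pad front x',f2[:,0].mean(),f2[:,1].mean(),'z',f2[:,2].mean(),'yaw',-np.degrees(np.arctan(ff[0])),np.std(f2[:,0]-np.polyval(ff,f2[:,1])))
# rows of ear / plate left edge
for u in [330,345,380,400]:
    r=W[200:260,u]; ok=np.where(r[:,2]>.15)[0]; print('ear side',u,200+ok[0],r[ok[0]])
for u in [292,300,412]:
    r=W[200:260,u]; ok=np.where(r[:,2]>.15)[0]; print('plate side',u,200+ok[0],r[ok[0]])
o=(h[...,0]<12)&(h[...,1]>180)&(W[...,2]>.195); q=W[o]; print('ledge',len(q),q.mean(0),cv2.minAreaRect((q[:,:2]*1000).astype(np.float32)))
# pad pitch: cork plane
ck=W[255:335,350:405].reshape(-1,3); print('cork plane',np.linalg.lstsq(np.c_[ck[:,:2],np.ones(len(ck))],ck[:,2],rcond=None)[0],ck.mean(0))
E
```

```text
[ 306   40   92   29 1282] [[0.606, 0.1481, 0.0604], [0.6349, 0.1541, 0.0618], [0.6599, 0.1617, 0.0634]]
  z 0.06 1270 0.0618 ((631.7702026367188, 154.33013916015625), (12.940146446228027, 58.62844467163086), 83.74468231201172)
[ 394   54   27  126 1625] [[0.6658, 0.0778, 0.0554], [0.6708, 0.1194, 0.0569], [0.6757, 0.1555, 0.0583]]
  z 0.0545 1618 0.0568 ((670.8776245117188, 116.46029663085938), (80.86624908447266, 9.463876724243164), 87.91132354736328)
[302 163  85  20 949] [[0.6034, 0.0761, 0.0604], [0.6326, 0.0811, 0.0618], [0.6572, 0.0871, 0.0632]]
  z 0.06 941 0.0618 ((629.0550537109375, 81.81526184082031), (58.71418762207031, 12.921503067016602), 1.9381208419799805)
deck z 0.04941138075160631 0.01844534023509434
plane [ 0.23217138 -0.00498868 -0.0818984 ]
feeder front x= [0.08524363 0.55041975] yaw deg -4.872321634213606 0.03651947890856256
pad z pct [0.16827836 0.17032354 0.17118153 0.17183665 0.17259544]
pad front x 0.6460489095832636 0.056679675129370014 z 0.19614683499686414 yaw 27.143319043592076 0.00672171289719866
ear side 330 216 [0.61642674 0.07543536 0.16714777]
ear side 345 216 [0.62277896 0.07555119 0.16749071]
ear side 380 216 [0.63779437 0.07537181 0.16642038]
ear side 400 216 [0.64627812 0.07544947 0.16657112]
plate side 292 234 [0.60015353 0.067415   0.16730007]
plate side 300 234 [0.60355436 0.06716844 0.1663909 ]
plate side 412 234 [0.65174044 0.06776912 0.16754137]
ledge 977 [0.61159282 0.03538279 0.20372576] ((612.47509765625, 66.01606750488281), (91.46967315673828, 8.859370231628418), 88.91383361816406)
cork plane [-1.0707495   0.31846751  0.84559398] [0.63654668 0.04464936 0.17823131]
```

Call:
drive_tool(motion=[{"offset": [3, -3, 0], "rot": [0, 0, 2.4]}, {"offset": [6, -5.6, 0], "rot": [0, 0, 2.4]}, {"offset": [8.2, -5.6, 3], "rot": [0, 0, 2.4]}, {"offset": [8.2, -5.6, 6], "rot": [0, 0, 2.4]}, {"offset": [8.2, -5.6, 8.5], "rot": [0, 0, 2.4]}, {"offset": [8.2, -5.6, 9.4], "rot": [0, 0, 2.4]}, {"offset": [8.2, -5.6, 9.4], "rot": [0, 0, 2.4]}, {"offset": [8.2, -5.6, 9.4], "rot": [0, 0, 2.4]}])

```text
time_s: 6.58
eef_pos: [0.5579, 0.1222, 0.1065]
orientation: [2.261, 2.18, 0.003]
contact_force: [0.8, -0.0, 0.1]
finger_gap: 0.0088
gripper_force: 68.7
```

```bash
python3 look.py w3
```

```text
[0.558  0.1223 0.1066] [2.2606 2.1798 0.0032] 0.00883271613360832
holder 0.84 [492. 274. 162. 170.] [[0.6042, 0.0768, 0.051], [0.6577, 0.1349, 0.0577], [0.6761, 0.1629, 0.0685]]
clip_left 0.73 [492. 275. 166. 172.] [[0.6043, 0.0768, 0.051], [0.6574, 0.1345, 0.0577], [0.6758, 0.1628, 0.0684]]
clip_left 0.56 [498. 217.  16.  12.] [[0.6369, 0.149, 0.0612], [0.6379, 0.1519, 0.0674], [0.6407, 0.1538, 0.0703]]
feeder 0.78 [451. 226. 378. 452.] [[0.538, 0.0373, 0.0478], [0.6386, 0.176, 0.0498], [0.7112, 0.2422, 0.0691]]
ledge 0.71 [352. 300. 132. 169.] [[0.5451, 0.101, 0.0747], [0.5733, 0.137, 0.0791], [0.599, 0.1572, 0.1118]]
```

View pics/w3.png

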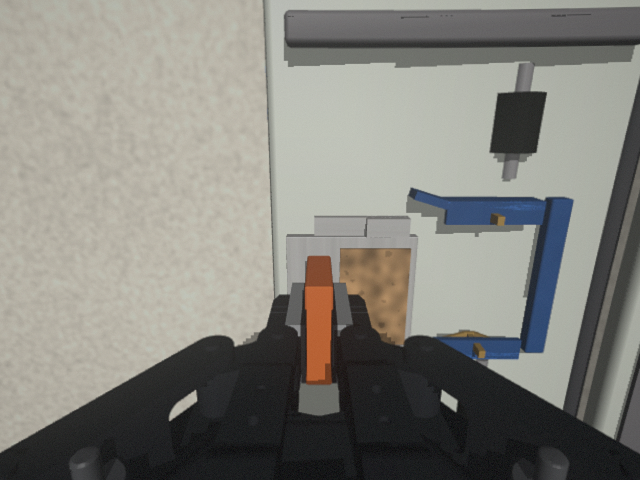

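```bash
cat > fit.py <<'E'
from h import *
import sys
np.set_printoptions(precision=4,suppress=True)
n=sys.argv[1]; im=cv2.imread(f'pics/{n}.png'); W=np.load(n+'.npy'); h=cv2.cvtColor(im,cv2.COLOR_BGR2HSV)
blue=(h[...,0]>100)&(h[...,0]<125)&(h[...,1]>120)&(h[...,2]>60)
bar=blue&(W[...,2]>.0535)&(W[...,2]<.0592)&(W[...,0]>.66)
q=W[bar]; r=cv2.minAreaRect((q[:,:2]*1000).astype(np.float32)); print('bar',len(q),q[:,2].mean(),r)
def edge(rows,cols,mask,last=False,axis=0):
    e=[]
    for c in cols:
        m=mask[rows[0]:rows[1],c] if axis==0 else mask[c,rows[0]:rows[1]]
        k=np.where(m)[0]
        if len(k)==0: continue
        k=k[-1 if last else 0]+rows[0]
        e.append(W[k,c] if axis==0 else W[c,k])
    e=np.array(e); f=np.polyfit(e[:,0],e[:,1],1) if axis==0 else np.polyfit(e[:,1],e[:,0],1)
    print(len(e),'mean',e.mean(0),'deg',np.degrees(np.arctan(f[0])),'sd',np.std(e[:,1-axis]-np.polyval(f,e[:,axis])) )
z=W[...,2]; pz=float(sys.argv[2])
pad=(abs(z-pz-.004)<.004)
print('front face of bar'); edge((515,590),range(230,345),bar,axis=1)
print('L roof outer'); edge((180,240),range(455,540),blue&(z>.059))
print('L roof inner'); edge((180,240),range(455,490),blue&(z>.059),True)
print('ear outer'); edge((200,260),range(318,408),pad)
print('plate side'); edge((230,260),list(range(290,312))+[412,414],pad)
print('pad front edge'); edge((395,440),range(250,330),pad,True,1)
for nm,(a,b,c,d) in {'earhead':(220,233,370,407),'earlow':(220,233,318,362),'platerear':(240,285,290,303),'platefront':(242,246,350,408),'cork':(255,340,372,408),'deck':(100,190,300,400)}.items():
    q=W[a:b,c:d].reshape(-1,3); print(nm,np.median(q,0),np.linalg.lstsq(np.c_[q[:,:2],np.ones(len(q))],q[:,2],rcond=None)[0][:2])
E
python3 fit.py w3 .0737
```

```text
bar 2877 0.05679669317690501 ((670.601318359375, 117.19361114501953), (16.138778686523438, 82.49422454833984), 2.844663381576538)
front face of bar
115 mean [0.6663 0.1127 0.0565] deg 2.4131147710387912 sd 0.00043170529626129116
L roof outer
85 mean [0.6401 0.1589 0.0614] deg -1.8551842328788055 sd 0.00016278168341178666
L roof inner
35 mean [0.6295 0.149  0.0618] deg -2.58891045548984 sd 0.00012732588654456006
ear outer
90 mean [0.5775 0.1573 0.0747] deg -2.035241758500183 sd 0.00012458229705438487
plate side
24 mean [0.5548 0.1501 0.0747] deg -1.8342498927085678 sd 0.00011507785323545737
pad front edge
80 mean [0.5992 0.1238 0.0779] deg 2.3463527950405343 sd 0.00020214320490516147
earhead [0.5875 0.1538 0.079 ] [-0.1582  2.9578]
earlow [0.5675 0.1537 0.076 ] [0.0511 2.8317]
platerear [0.5485 0.1387 0.0779] [1.7129 0.6562]
platefront [0.5838 0.146  0.0779] [0.1044 3.0453]
cork [0.5887 0.1226 0.0793] [-1.0361  0.2316]
deck [0.5743 0.1859 0.0494] [-0.0581  0.0453]
```

Call:
drive_tool(motion=[{"offset": [-0.1, 0, 1], "rot": [0, 0, 0.1]}, {"offset": [-0.1, 0, 1.8], "rot": [0, 0, 0.1]}, {"offset": [-0.1, 0, 2.15], "rot": [0, 0, 0.1]}, {"offset": [-0.1, 0, 2.25], "rot": [0, 0, 0.1]}, {"offset": [-0.1, 0, 2.25], "rot": [0, 0, 0.1]}, {"offset": [-0.1, 0, 2.25], "rot": [0, 0, 0.1]}])

```text
time_s: 7.58
eef_pos: [0.5561, 0.121, 0.0829]
orientation: [-2.263, -2.178, 0.002]
contact_force: [-3.4, -1.5, 5.6]
finger_gap: 0.0092
gripper_force: 69.5
```

Call:
drive_tool(motion=[{"offset": [0, 0.3, -0.05], "rot": [0, 0, 0]}, {"offset": [0, 0.6, -0.05], "rot": [0, 0, 0]}, {"offset": [0, 0.9, -0.05], "rot": [0, 0, 0]}, {"offset": [0, 1.2, -0.05], "rot": [0, 0, 0]}, {"offset": [0, 1.5, -0.05], "rot": [0, 0, 0]}, {"offset": [0, 1.5, -0.05], "rot": [0, 0, 0]}, {"offset": [0, 1.5, -0.05], "rot": [0, 0, 0]}])

```text
time_s: 8.45
eef_pos: [0.5718, 0.1206, 0.0833]
orientation: [-2.263, -2.179, 0.0]
contact_force: [-0.2, -0.4, -2.0]
finger_gap: 0.0087
gripper_force: 68.6
```

Call:
drive_tool(motion=[{"offset": [0, 0.3, 0], "rot": [0, 0, 0]}, {"offset": [0, 0.6, 0], "rot": [0, 0, 0]}, {"offset": [0, 0.9, 0], "rot": [0, 0, 0]}, {"offset": [0, 1.2, 0], "rot": [0, 0, 0]}, {"offset": [0, 1.4, 0], "rot": [0, 0, 0]}, {"offset": [0, 1.4, 0], "rot": [0, 0, 0]}, {"offset": [0, 1.4, 0], "rot": [0, 0, 0]}])

```text
time_s: 9.32
eef_pos: [0.5857, 0.1201, 0.0832]
orientation: [-2.263, -2.179, 0.0]
contact_force: [0.4, -0.0, -0.2]
finger_gap: 0.009
gripper_force: 68.6
```

```bash
python3 look.py w4
```

```text
[0.5857 0.1201 0.0833] [-2.2629 -2.1789  0.0003] 0.00886914616808207
holder 0.58 [450. 288. 185. 187.] [[0.6047, 0.0804, 0.0507], [0.6657, 0.1492, 0.0572], [0.6761, 0.1633, 0.0679]]
clip_left 0.73 [454. 228.  18.  18.] [[0.6368, 0.1497, 0.0621], [0.6381, 0.1521, 0.0681], [0.6408, 0.1538, 0.0698]]
feeder 0.81 [410. 227. 460. 453.] [[0.5382, 0.0595, 0.0478], [0.6415, 0.1768, 0.0498], [0.714, 0.2315, 0.0709]]
ledge 0.8 [352. 300. 131. 169.] [[0.5729, 0.0988, 0.0517], [0.5999, 0.1344, 0.0558], [0.6265, 0.155, 0.0885]]
```

View pics/w4.png

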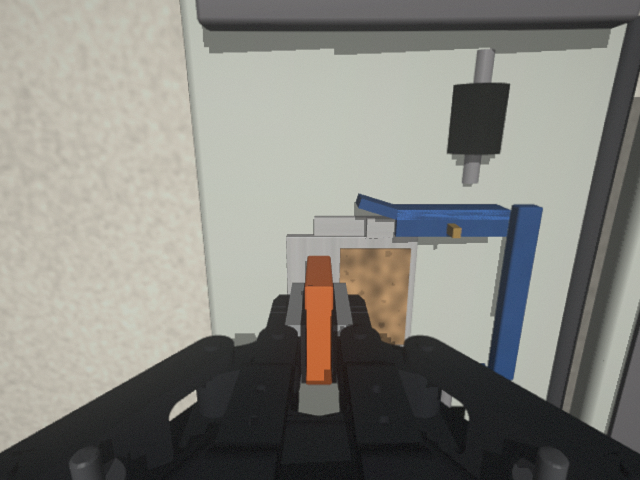

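Call:
drive_tool(motion=[{"offset": [0, 0.15, 0], "rot": [0, 0, 0]}, {"offset": [0, 0.3, 0], "rot": [0, 0, 0]}, {"offset": [0, 0.45, 0], "rot": [0, 0, 0]}, {"offset": [0, 0.6, 0], "rot": [0, 0, 0]}, {"offset": [0, 0.75, 0], "rot": [0, 0, 0]}, {"offset": [0, 0.9, 0], "rot": [0, 0, 0]}, {"offset": [0, 1.0, 0], "rot": [0, 0, 0]}, {"offset": [0, 1.0, 0], "rot": [0, 0, 0]}])

```text
time_s: 10.58
eef_pos: [0.5937, 0.1197, 0.0831]
orientation: [-2.261, -2.177, 0.005]
contact_force: [-5.9, -0.3, 3.4]
finger_gap: 0.0092
gripper_force: 69.4
```

Call:
drive_tool(motion=[{"offset": [0, 0.1, 0], "rot": [0, 0, 0]}, {"offset": [0, 0.2, 0], "rot": [0, 0, 0]}, {"offset": [0, 0.3, 0], "rot": [0, 0, 0]}, {"offset": [0, 0.4, 0], "rot": [0, 0, 0]}, {"offset": [0, 0.5, 0], "rot": [0, 0, 0]}, {"offset": [0, 0.5, 0], "rot": [0, 0, 0]}])

```text
time_s: 11.32
eef_pos: [0.5966, 0.1196, 0.0832]
orientation: [-2.258, -2.176, 0.009]
contact_force: [-11.8, 0.3, 7.0]
finger_gap: 0.0083
gripper_force: 70.1
```

Call:
drive_tool(motion=[{"offset": [0, 0.1, -0.03], "rot": [0, 0, 0]}, {"offset": [0, 0.2, -0.05], "rot": [0, 0, 0]}, {"offset": [0, 0.3, -0.05], "rot": [0, 0, 0]}, {"offset": [0, 0.4, -0.05], "rot": [0, 0, 0]}, {"offset": [0, 0.4, -0.05], "rot": [0, 0, 0]}])

```text
time_s: 11.95
eef_pos: [0.5995, 0.1194, 0.0833]
orientation: [-2.257, -2.175, 0.011]
contact_force: [-12.7, 0.9, 7.6]
finger_gap: 0.009
gripper_force: 70.1
```

Call:
drive_tool(motion=[{"offset": [0, 0.1, -0.03], "rot": [0, 0, 0]}, {"offset": [0, 0.2, -0.05], "rot": [0, 0, 0]}, {"offset": [0, 0.3, -0.05], "rot": [0, 0, 0]}, {"offset": [0, 0.4, -0.05], "rot": [0, 0, 0]}, {"offset": [0, 0.4, -0.05], "rot": [0, 0, 0]}])

```text
time_s: 12.58
eef_pos: [0.6023, 0.1192, 0.0834]
orientation: [-2.256, -2.174, 0.014]
contact_force: [-15.1, 1.1, 7.6]
finger_gap: 0.009
gripper_force: 70.1
```

Call:
drive_tool(motion=[{"offset": [0, 0, -0.05], "rot": [0, 0, 0]}, {"offset": [0, 0, -0.1], "rot": [0, 0, 0]}, {"offset": [0, 0, -0.1], "rot": [0, 0, 0]}])

```text
time_s: 12.95
eef_pos: [0.6032, 0.1191, 0.0835]
orientation: [-2.257, -2.174, 0.013]
contact_force: [-11.2, 1.2, 1.2]
finger_gap: 0.0086
gripper_force: 69.1
```

```bash
python3 look.py w5; python3 - <<'E'
from h import *
a=cv2.imread('pics/w4.png')[180:420,280:600]; b=cv2.imread('pics/w5.png')[180:420,280:600]
cv2.imwrite('pics/c5.png',cv2.resize(np.vstack([b]),None,fx=2.4,fy=2.4,interpolation=2))
E
```

```text
[0.6032 0.1191 0.0835] [-2.2569 -2.1743  0.013 ] 0.0089173293528784
holder 0.92 [424. 293. 188. 202.] [[0.6102, 0.0834, 0.0494], [0.6723, 0.1497, 0.0573], [0.6832, 0.1631, 0.0702]]
clip_left 0.49 [405. 228.  59.  18.] [[0.6267, 0.1424, 0.0494], [0.6445, 0.1517, 0.0655], [0.6521, 0.1547, 0.0722]]
clip_left 0.42 [426. 295. 192. 202.] [[0.61, 0.0829, 0.0497], [0.6723, 0.1496, 0.0573], [0.6833, 0.1631, 0.0701]]
feeder 0.82 [387. 226. 505. 451.] [[0.5384, 0.063, 0.048], [0.6493, 0.1756, 0.0499], [0.7261, 0.2308, 0.0742]]
ledge 0.71 [351. 300. 130. 168.] [[0.5898, 0.0978, 0.0518], [0.6157, 0.1325, 0.0557], [0.6438, 0.154, 0.0888]]
```

View pics/c5.png

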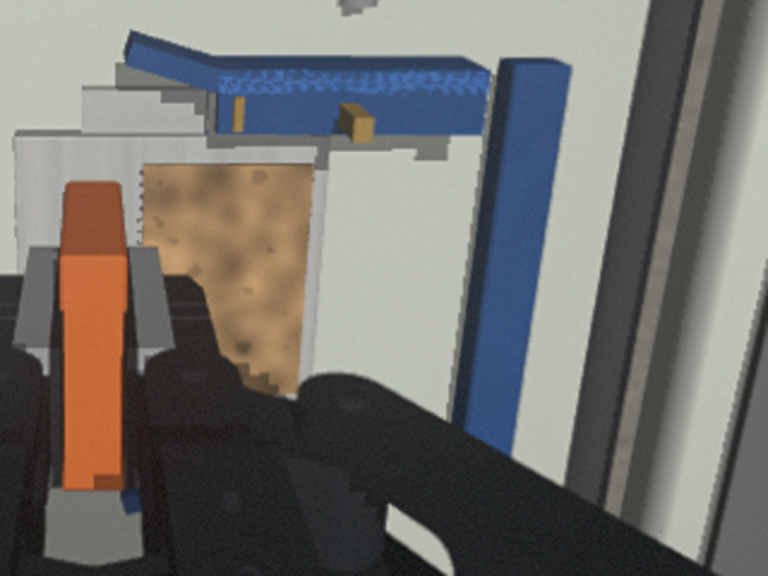

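Call:
drive_tool(motion=[{"offset": [0, 0.1, 0], "rot": [0, 0, 0]}, {"offset": [0, 0.2, -0.01], "rot": [0, 0, 0]}, {"offset": [0, 0.3, -0.02], "rot": [0, 0, 0]}, {"offset": [0, 0.4, -0.02], "rot": [0, 0, 0]}, {"offset": [0, 0.5, -0.02], "rot": [0, 0, 0]}, {"offset": [0, 0.6, -0.02], "rot": [0, 0, 0]}])

```text
time_s: 13.95
eef_pos: [0.6102, 0.1187, 0.0837]
orientation: [-2.259, -2.175, 0.011]
contact_force: [0.6, 0.4, -7.5]
finger_gap: 0.0088
gripper_force: 68.1
```

Call:
drive_tool(motion=[{"offset": [0, 0.1, 0.02], "rot": [0, 0, 0]}, {"offset": [0, 0.2, 0.04], "rot": [0, 0, 0]}, {"offset": [0, 0.3, 0.06], "rot": [0, 0, 0]}, {"offset": [0, 0.4, 0.06], "rot": [0, 0, 0]}, {"offset": [0, 0.5, 0.06], "rot": [0, 0, 0]}, {"offset": [0, 0.6, 0.06], "rot": [0, 0, 0]}, {"offset": [0, 0.6, 0.06], "rot": [0, 0, 0]}])

```text
time_s: 14.82
eef_pos: [0.6206, 0.1188, 0.0847]
orientation: [-2.263, -2.179, 0.001]
contact_force: [-4.4, 0.4, -9.4]
finger_gap: 0.0088
gripper_force: 68.0
```

Call:
drive_tool(motion=[{"offset": [0, 0, 0.05], "rot": [0, 0, 0]}, {"offset": [0, 0.05, 0.1], "rot": [0, 0, 0]}, {"offset": [0, 0.1, 0.12], "rot": [0, 0, 0]}, {"offset": [0, 0.15, 0.12], "rot": [0, 0, 0]}, {"offset": [0, 0.2, 0.12], "rot": [0, 0, 0]}, {"offset": [0, 0.2, 0.12], "rot": [0, 0, 0]}])

```text
time_s: 15.58
eef_pos: [0.6232, 0.1188, 0.0838]
orientation: [2.263, 2.179, 0.001]
contact_force: [-3.2, 0.0, -8.9]
finger_gap: 0.0089
gripper_force: 68.3
```

```bash
python3 look.py w6; python3 - <<'E'
from h import *
b=cv2.imread('pics/w6.png')[180:420,280:600]
cv2.imwrite('pics/c6.png',cv2.resize(b,None,fx=2.4,fy=2.4,interpolation=2))
E
```

```text
[0.6232 0.1188 0.0838] [2.263  2.1787 0.0008] 0.008916469584025862
holder 0.8 [368. 292. 184. 196.] [[0.6095, 0.0967, 0.0506], [0.6612, 0.151, 0.0576], [0.6807, 0.1634, 0.0722]]
clip_left 0.79 [354. 230.  72.  19.] [[0.6242, 0.1485, 0.061], [0.6416, 0.1521, 0.0635], [0.6519, 0.155, 0.074]]
feeder 0.96 [359. 228. 563. 451.] [[0.5388, 0.0645, 0.048], [0.6564, 0.1752, 0.0502], [0.743, 0.231, 0.0785]]
ledge 0.89 [350. 307. 130. 155.] [[0.6101, 0.0972, 0.0539], [0.6366, 0.1301, 0.0564], [0.664, 0.1463, 0.0892]]
```

View pics/c6.png

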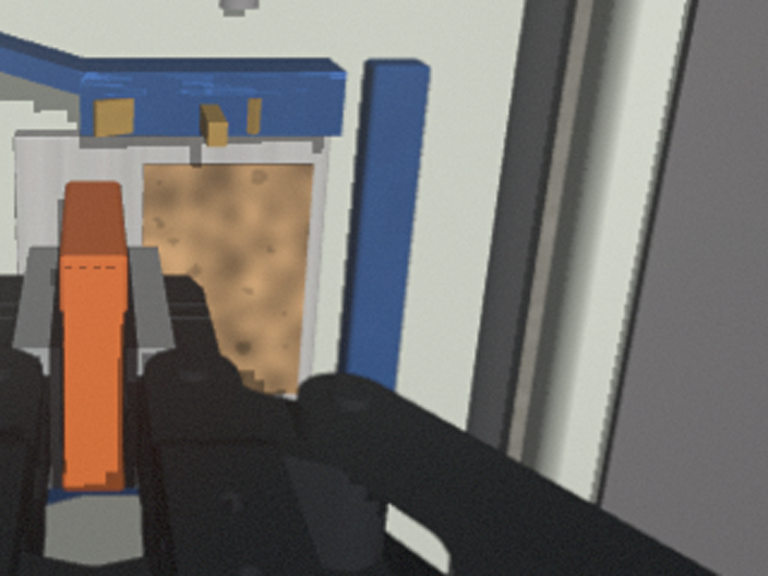

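Call:
drive_tool(motion=[{"offset": [0, 0.1, 0.03], "rot": [0, 0, 0]}, {"offset": [0, 0.2, 0.05], "rot": [0, 0, 0]}, {"offset": [0, 0.3, 0.05], "rot": [0, 0, 0]}, {"offset": [0, 0.4, 0.05], "rot": [0, 0, 0]}, {"offset": [0, 0.5, 0.05], "rot": [0, 0, 0]}, {"offset": [0, 0.5, 0.05], "rot": [0, 0, 0]}])

```text
time_s: 16.58
eef_pos: [0.6283, 0.1185, 0.0837]
orientation: [2.263, 2.178, 0.001]
contact_force: [-3.7, 0.6, -2.3]
finger_gap: 0.0089
gripper_force: 69.2
```

Call:
drive_tool(motion=[{"offset": [0, 0.1, 0], "rot": [0, 0, 0]}, {"offset": [0, 0.2, 0.02], "rot": [0, 0, 0]}, {"offset": [0, 0.3, 0.02], "rot": [0, 0, 0]}, {"offset": [0, 0.4, 0.03], "rot": [0, 0, 0]}, {"offset": [0, 0.4, 0.03], "rot": [0, 0, 0]}])

```text
time_s: 17.2
eef_pos: [0.6311, 0.1184, 0.0831]
orientation: [-2.262, -2.178, 0.001]
contact_force: [-4.9, 0.7, 1.2]
finger_gap: 0.0087
gripper_force: 69.7
```

```bash
python3 look.py w7; python3 - <<'E'
from h import *
b=cv2.imread('pics/w7.png')[180:420,280:600]
cv2.imwrite('pics/c7.png',cv2.resize(b,None,fx=2.4,fy=2.4,interpolation=2))
E
```

```text
[0.6311 0.1184 0.0831] [-2.2622 -2.1783  0.0015] 0.009092022589157523
holder 0.9 [352. 289. 186. 195.] [[0.6109, 0.0778, 0.0492], [0.6608, 0.1513, 0.0578], [0.6833, 0.1635, 0.0691]]
clip_left 0.57 [352. 229.  12.  16.] [[0.6437, 0.1493, 0.0622], [0.6451, 0.1522, 0.0689], [0.6473, 0.1535, 0.0706]]
feeder 0.7 [347. 226. 585. 452.] [[0.5389, 0.0664, 0.048], [0.6582, 0.1751, 0.0503], [0.7483, 0.2306, 0.0799]]
ledge 0.91 [351. 309. 133. 150.] [[0.6181, 0.0969, 0.0533], [0.645, 0.1297, 0.0557], [0.6721, 0.1455, 0.0885]]
```

View pics/c7.png

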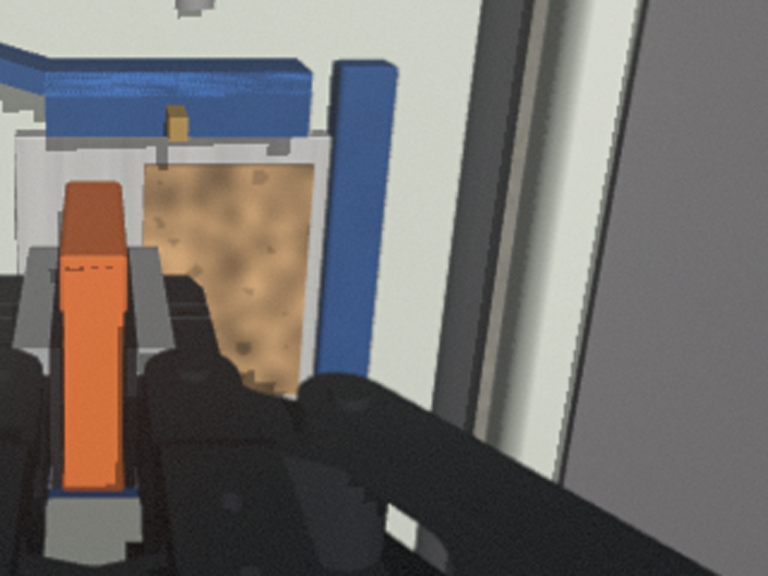

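Call:
drive_tool(motion=[{"offset": [0, 0.1, 0], "rot": [0, 0, 0]}, {"offset": [0, 0.2, 0], "rot": [0, 0, 0]}, {"offset": [0, 0.3, 0], "rot": [0, 0, 0]}, {"offset": [0, 0.4, 0], "rot": [0, 0, 0]}, {"offset": [0, 0.4, 0], "rot": [0, 0, 0]}, {"offset": [0, 0.4, 0], "rot": [0, 0, 0]}])

```text
time_s: 18.2
eef_pos: [0.6336, 0.1183, 0.0831]
orientation: [-2.261, -2.177, 0.004]
contact_force: [-9.3, 0.7, 3.0]
finger_gap: 0.0086
gripper_force: 70.2
```

```bash
python3 - <<'E'
from h import *
im,d,p,M=cam('wrist'); W=world(d,p,M); o=bot.get_obs(); print(o['eef_pos'],o['contact_force'])
h=cv2.cvtColor(im,cv2.COLOR_RGB2HSV)
blue=(h[...,0]>100)&(h[...,0]<125)&(h[...,1]>120)&(h[...,2]>60)
bar=blue&(abs(W[...,2]-.057)<.003)&(W[...,0]>.66)&(abs(W[...,1]-.13)<.02)
q=W[bar]; print('bar x',np.percentile(q[:,0],[5,50,95]))
s,d2,_,_=cam('scene'); save(s,'s8'); s2,_,_,_=cam('top')
for c in ['scene','top']:
  for t in ['clip_left','clip_right']:
    for r in bot.silhouettes(t,c)[:3]: print(c,t,r['score'],np.round(r['extent']))
a=cv2.resize(s[180:260,350:450],(800,640))[:600]; save(a,'c8')
E
```

```text
[0.63357809 0.1183251  0.08309813] [-9.33178061  0.28914181  2.72433175]
bar x [0.67593725 0.68004234 0.68420734]
scene clip_right 0.55 [399. 229.  42.  22.]
```

View pics/c8.png

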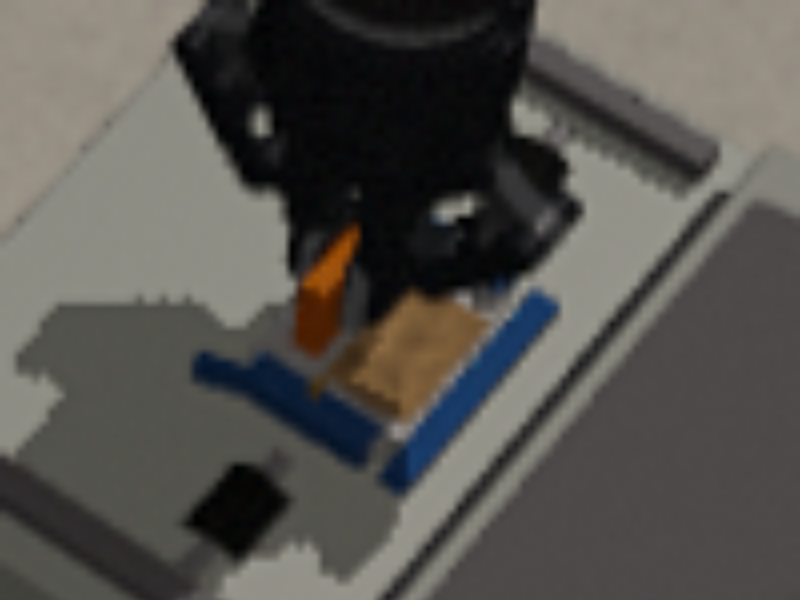

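Call:
drive_tool(motion=[{"offset": [0, -0.2, 0], "rot": [0, 0, 0]}, {"offset": [0, -0.4, 0], "rot": [0, 0, 0]}, {"offset": [0, -0.6, 0], "rot": [0, 0, 0]}, {"offset": [0, -0.6, 0], "rot": [0, 0, 0]}])

```text
time_s: 19.05
eef_pos: [0.6295, 0.1185, 0.083]
orientation: [-2.263, -2.179, 0.0]
contact_force: [-5.2, -0.1, -0.9]
finger_gap: 0.0089
gripper_force: 69.4
```

Call:
drive_tool(motion=[{"offset": [0, -0.2, 0], "rot": [0, 0, 0]}, {"offset": [0, -0.35, 0], "rot": [0, 0, 0]}, {"offset": [0, -0.35, 0], "rot": [0, 0, 0]}, {"offset": [0, -0.35, 0], "rot": [0, 0, 0]}])

```text
time_s: 19.55
eef_pos: [0.6269, 0.1186, 0.083]
orientation: [2.263, 2.178, 0.001]
contact_force: [-1.3, -1.0, -2.5]
finger_gap: 0.0087
gripper_force: 69.2
```

Call:
drive_tool(motion=[{"offset": [0, 0, 0], "rot": [0, 0, 0]}, {"offset": [0, 0, 0], "rot": [0, 0, 0]}, {"offset": [0, 0, 0], "rot": [0, 0, 0]}, {"offset": [0, 0, 0], "rot": [0, 0, 0]}], gripper=0.33)

```text
time_s: 20.05
eef_pos: [0.6267, 0.1186, 0.0832]
orientation: [2.263, 2.179, 0.001]
contact_force: [-0.0, 0.1, 0.4]
finger_gap: 0.0277
gripper_force: 0.0
```

Call:
drive_tool(motion=[{"offset": [0, 0, -0.5], "rot": [0, 0, 0]}, {"offset": [0, 0, -2], "rot": [0, 0, 0]}, {"offset": [0, 0, -4], "rot": [0, 0, 0]}, {"offset": [-1, 0, -7], "rot": [0, 0, 0]}, {"offset": [-3, -1, -10], "rot": [0, 0, 0]}, {"offset": [-4.5, -2, -12], "rot": [0, 0, 0]}, {"offset": [-4.5, -2, -12], "rot": [0, 0, 0]}])

```text
time_s: 20.92
eef_pos: [0.6051, 0.0736, 0.2053]
orientation: [2.263, 2.176, 0.005]
contact_force: [0.8, 0.1, -0.7]
finger_gap: 0.0282
gripper_force: 0.0
```

```bash
python3 look.py w9; python3 - <<'E'
from h import *
b=cv2.imread('pics/w9.png')[0:300,200:560]
cv2.imwrite('pics/c9.png',cv2.resize(b,None,fx=2,fy=2,interpolation=2))
E
```

```text
[0.6049 0.0742 0.2037] [2.2635 2.1775 0.0028] 0.02835000139881018
holder 0.66 [369. 160. 104. 126.] [[0.6058, 0.0765, 0.0533], [0.6551, 0.1243, 0.0609], [0.6781, 0.1609, 0.0689]]
clip_left 0.45 [365. 165.  79.  89.] [[0.6128, 0.0872, 0.052], [0.6407, 0.1197, 0.0554], [0.6674, 0.147, 0.0884]]
clip_left 0.42 [363. 218.   4.   7.] [[0.6368, 0.0825, 0.0619], [0.6382, 0.0847, 0.0688], [0.6399, 0.086, 0.0705]]
feeder 0.6 [422. 174. 436. 341.] [[0.5374, -0.0056, 0.0477], [0.6987, 0.1253, 0.0577], [0.8031, 0.2216, 0.0922]]
ledge 0.71 [363. 163.  79.  85.] [[0.6128, 0.0872, 0.052], [0.6405, 0.1198, 0.0554], [0.6673, 0.1472, 0.0884]]
```

View pics/c9.png

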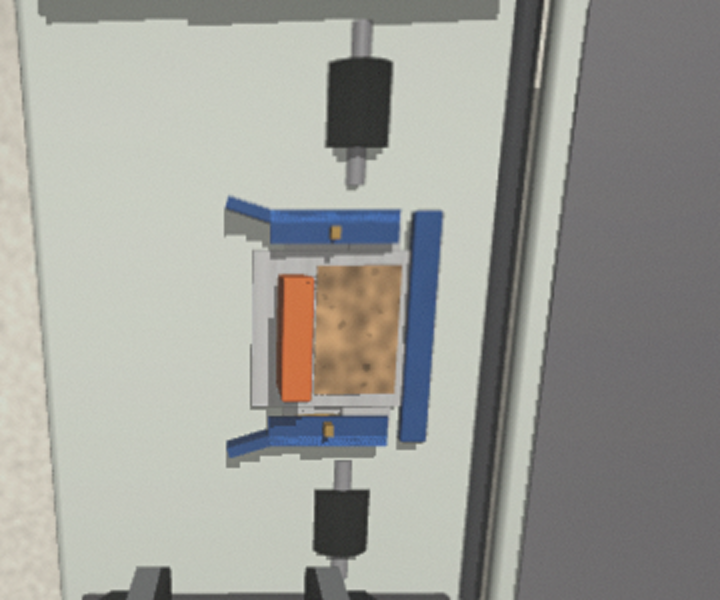

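```bash
python3 - <<'E'
from h import *
np.set_printoptions(precision=4,suppress=True)
im=cv2.imread('pics/w9.png'); W=np.load('w9.npy')
for v in (135,150,165,180,195):
    s=slice(385,425); print(v,' '.join(f'{x*1000:.0f}/{z*1000:.1f}' for x,z in W[v,s][:, [0,2]]))
h=cv2.cvtColor(im,cv2.COLOR_BGR2HSV); blue=(h[...,0]>100)&(h[...,0]<125)&(h[...,1]>120)&(h[...,2]>60)
for nm,(a,b,c,d) in {'rear':(130,200,328,336),'cork':(140,190,365,395)}.items(): print(nm,np.median(W[a:b,c:d].reshape(-1,3),0))
rear=[W[v,310:345][np.argmax(W[v,310:345,2]>.0525)][:2] for v in range(130,200)]; print('rear edge',np.mean(rear,0))
b=blue&(abs(W[...,2]-.057)<.003)&(W[...,0]>.655); b[:100]=0
fr=[W[v][np.argmax(b[v])][:2] for v in range(130,200)]; print('bar face',np.mean(fr,0))
E
```

```text
135 655/56.2 655/57.2 657/54.8 657/55.4 658/55.9 659/55.3 659/55.3 660/55.4 660/56.2 661/55.0 662/55.2 662/57.2 664/54.4 664/54.7 665/54.9 665/56.7 666/54.7 667/54.4 668/55.9 669/53.9 669/56.4 670/56.7 670/56.2 671/56.5 672/56.1 672/56.9 673/55.8 674/57.1 675/55.7 675/55.7 676/57.7 677/55.1 677/56.6 678/58.2 680/50.4 681/51.2 682/50.3 683/49.4 684/47.5 684/50.1
150 655/54.6 656/55.0 656/57.4 657/55.9 658/54.4 659/55.0 659/55.5 660/55.2 660/57.5 661/55.7 662/55.7 663/55.2 664/56.1 664/55.6 665/56.0 666/54.0 667/54.5 668/53.6 668/54.0 669/56.0 669/56.0 670/56.7 671/56.1 671/56.2 672/56.7 672/57.7 673/57.6 674/57.5 675/56.9 675/57.2 676/57.0 677/56.7 678/56.1 680/49.7 681/48.6 682/49.4 682/49.9 683/50.0 684/48.2 685/49.1
165 655/56.5 656/56.6 657/56.2 658/55.0 658/56.8 659/56.0 660/55.6 660/55.1 661/55.6 662/55.3 662/56.0 663/55.3 664/55.0 665/54.6 666/54.5 666/54.1 667/53.9 668/54.4 668/56.8 669/57.5 669/57.8 670/55.7 671/55.8 671/57.9 672/56.2 673/55.5 674/55.5 674/57.8 675/58.1 676/57.9 677/56.0 678/55.1 680/49.0 681/50.3 682/49.2 682/48.5 683/49.4 684/49.1 684/49.7 685/49.7
180 655/55.7 656/55.9 657/55.9 658/55.9 658/55.8 659/55.5 660/55.4 661/54.9 661/55.3 662/56.0 663/53.6 663/55.8 664/56.1 665/54.2 666/54.0 667/54.2 667/54.0 668/55.5 668/57.2 669/57.0 670/57.9 670/57.2 671/56.7 672/56.8 672/57.7 673/56.8 674/56.6 675/55.0 676/56.6 676/56.2 677/57.1 680/48.8 680/51.0 681/48.4 681/51.2 683/48.8 684/48.9 684/49.1 685/48.6 685/50.5
195 655/56.5 656/56.1 657/56.7 658/55.9 659/55.3 659/56.8 660/55.9 661/56.0 661/56.1 662/55.5 663/55.1 664/55.0 665/53.9 665/54.4 666/55.1 667/53.9 667/56.1 668/56.4 669/56.3 669/56.7 670/56.3 671/57.2 672/56.9 672/56.7 673/57.0 674/55.8 675/56.2 675/56.7 676/56.7 677/56.3 679/50.6 680/49.7 681/48.2 682/48.7 682/49.8 683/49.1 684/49.3 684/50.7 685/49.3 686/48.8
rear [0.6165 0.1191 0.0545]
cork [0.6512 0.1179 0.0557]
rear edge [0.6122 0.1204]
bar face [0.6689 0.117 ]
```

```bash
python3 -c "
from rig import bot
print(bot.close_job())"
```

```text
the job is handed in; nothing more can be done
None
```

The separation pad is in the holder, flat and against the stop bar to within about 0.7 mm (camera limit), with both clips down as far as the pictures show. It is released and handed in at about 21 s. The highest push I read was about 15 N, and the mouse, stapler and pen cup were not touched.

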